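Clamp the handpiece in the resection trainer with the winged knob

ROBOT

A 6-joint arm with a two-finger parallel gripper is mounted at the origin on the work surface. World frame = base frame: x ahead of the robot, y to its left, z up, the work surface at z = 0. Lengths are in m, angles in rad, forces in N, time in s.
With the tool pointing down it reaches from about 0.375 to 0.925 m from the base axis. Payload 5.7 kg.
Tool frame: the origin (TCP) lies midway between the tips of the shut fingers; the grasp point (between the pads) lies 19 mm behind it (pinch_z is the distance from the TCP to the grasp point, in m); x points along the fingers, y is the direction in which the jaws open and shut, and the axes are right-handed (so a half turn about x gives the same grasp; the last joint's range is limited). The gripper opens to 85 mm and grips with 20 to 120 N. Pads are 22 mm wide; open, the fingers measure 114 mm over their backs; the gripper's body (76 mm by 85 mm) begins 54 mm behind the grasp point. The pads swing forward as they close: fully open they stand 13 mm farther back than shut.
Start: joints at [1.057, 0.359, 1.51, -0, 1.272, -0.115], TCP at [0.233, 0.553, 0.231] pointing down, gripper open.
Joint ranges: [-2.97, 2.97], [-1.01, 2.36], [0.21, 2.38], [-0.96, 4.11], [0.2, 2.71], [-2.98, 2.98]. Speed limits (rad/s): [2.39, 2.39, 3.14, 3.14, 3.14, 3.14].

INTERFACE

Orientations are given as a rotation vector (axis times angle).
In Python, from workcell import * gives the robot as it stands.
- The arm moves only by the tool step_arm, never from a script. Its argument "motion" is a list that holds one entry, the list of rows, each a list of 5 numbers: the gripper command: -1 is shut, 1 is fully open, values between are in proportion, then the shift along the tool's x, y, z in cm, then the turn about the tool's x in rad. In form: [[[fingers, x, y, z, spin], ...]]. A call has 1 to 8 rows; each row is the pose to reach, as a shift and turn from the pose commanded when the call began, along the tool's axes at that moment; what a row does not reach only later rows make up. A row lasts 1/10 s, in which the tool goes at most 50 mm and 8.59 degrees, less where a joint would pass 70% of its speed; a pose out of reach is approached as far as the arm can. A call with a gripper value outside its range is refused whole. The fingers move at their own pace and stop on an object; "squeeze" is the grip in N (left out, the last holds). Time passes only in rows, so rows that repeat a pose let the fingers close. It gives the time, the measured TCP pose, the force and the opening at its end, in the units of the state.
- sense(): the state, without advancing time (a new reading comes with each control period).
- camera(name): name is "scene" or "top" or "wrist"; returns (picture, depth): 400x640x3 uint8, blue, green, red; 400x640 float32, m along the optical axis (not along the pixel's ray), 0 where there is no reading.
- camera_info(name): a dict with "mtx" (3x3 intrinsics, pixels), "k1" (the pictures are not rectified: a ray, as slopes to the right and down, at radius r is drawn at 1 + k1 r^2 times it, then the intrinsics apply), "view" (4x4, takes a point from world to camera coordinates); the wrist camera has in their place "mount" (4x4, takes a point from camera to tool coordinates, whose origin is the TCP and whose axes are the tool frame's). Camera axes: x right, y down, z forward; pixel columns grow to the right and rows downward; lengths in m; the calibration is good to about 2 mm. A picture is of the moment at which its call begins: read the wrist's pose just before it. camera_info takes no time and is no camera call.
- close_job(): hands the job in, once; it reports no verdict.
The state is a dict: "time": time; "joint_pos": joint angles; "joint_velocities": joint speeds; "effort": joint torques, N m; "eef_pos": TCP position; "eef_rot": TCP orientation; "force": force on the tool from outside, world axes, zero at the start; "wrist_torque": the same for the moment, N m; "gripper_width": finger opening in m.
Only numpy, scipy, OpenCV 4.12 (cv2) and the standard library are available. Lean on these libraries where they do the work, as an engineer would, in place of code of your own. Each camera call takes 0.05 s, during which the arm holds its last target. There are 200 camera calls.

TASK

Stand the grey handpiece in the trainer's clamp slot, blue fin up, nose lying through the notch of the white panel towards the black port and the grey block about 15 mm behind the panel (give or take 10 mm). Then turn the orange winged knob clockwise, feeling for the moment the jaw takes hold, until the handpiece is held snugly with about 10 N, never more than 20 N or its shell cracks. Do not push on the white panel beside the knob, leave everything else on the table where it is, and let go of everything at the end.

Things in the scene. Friction and masses are not known exactly. Their poses are not given: they have to be found in the camera images.
- trainer: fixed trainer, placed anew each time. Cream base 390 x 220 x 12 mm; origin at table height on its middle line, 90 mm from its robot-side edge; x towards the white housing (x +135 to +290, top z 100 mm), y left, z up. Slot floor (top z 30 mm, x -75 to +30, y +18 to +70 mm) lies between the jaw and a steel stop. The housing's round black port faces -x.
- seat (a point): point on the slot floor (trainer x -25, y +38.5, z +30 mm; trainer axes) for the middle of the handpiece's underside; at least 2 mm spare each side. The jaw later pushes it to +y against the steel stop (x -70 to +20, top z 51 mm), which is adjustable and not measured: its face is anywhere from y +52.5 to +58 mm.
- panel: white upright panel 8 mm thick on the trainer, origin and axes as the trainer's: front face x +40, y -107 to +104, top z 86 mm. Notch for the nose, open at the top: y +18 to +66, bottom z 28 mm. The face is 40 mm from the knob's axis; wing tips pass it with about 6 mm to spare. The robot must not push it (5 N at most).
- jaw: aluminium clamp jaw with black rubber pad, top z 50 mm. Origin is the trainer's at knob 0, then moves along trainer +y by 10 mm per rad of knob. Pad face at y +24 mm in the jaw's frame, x -43 to +19. The pad is sprung: about 6 N per mm of jaw travel once it holds (60 N per rad of knob).
- knob (a joint): winged knob's angle, rad: 0 open, grows clockwise seen from above (tightening), to 1.75; starts at 0 to 0.1. Stays where left. Turning takes about 0.19 N m of steady friction plus 0.01 N m per newton of clamping. The jaw starts to hold somewhere from 0.65 to 1.2 rad, depending on the stop.
- knob_grip (a point): on the knob's vertical axis at the height to grip (z 70 mm; trainer x 0, y -40). Its x axis lies along the wings and turns with them (at knob 0: 0.75 rad anticlockwise of trainer x). The wings are one flat upright orange bar 67 mm long, 8 mm thick (9 at the tips), z 56 to 80 mm, on a black hub 24 mm in diameter.
- handpiece: the handpiece, loose, 0.24 kg, lying upright on the table to the robot's right: grey block 100 x 22 x 26 mm, steel nose tube 12 mm diameter, 90 mm long, ahead of it at +x (axis 13 mm above the underside), blue fin on top. Origin: middle of the block's underside; x towards the nose, z up.
- fin (a point): middle of the blue fin by which the handpiece is lifted, 12 mm ahead of and 47 mm above the handpiece's origin; the fin is 36 mm long in x, 10 mm thick in y and stands 30 mm above the block's top (26 to 56 mm above the underside).
- nose_tip (a point): end of the nose tube, 140 mm ahead of the handpiece's origin, 13 mm above its underside.
- battery: bystander: black battery pack with a green band, 110 x 34 x 30 mm, beside the handpiece (the two may have swapped places); origin under its middle. Leave it alone.
- forceps: bystander: steel forceps lying flat, 150 mm long.
- flask: bystander: small white bottle with black cap, 44 mm diameter, 90 mm tall.
- dish: bystander: shallow white dish, 90 mm diameter.
- beaker: bystander: clear cup, 64 mm diameter, 75 mm tall.
- swabs: bystander: cardboard box 100 x 70 x 45 mm.
- tape: bystander: roll of white tape, 70 mm diameter, 25 mm tall, lying flat.
Not all that is in view belongs to the job. Of the things that look like the handpiece, the middle-sized one is meant.

How it is judged:
On the way, in this order (a step that is already met when the one before it is completed fails the run):
1. the handpiece lies in the slot, nose through the notch, with the knob still open (under 0.5 rad) (x of handpiece in the frame of seat between -0.013 and 0.014 m and z of handpiece in the frame of seat between -0.004 and 0.004 m and x of nose_tip in the frame of trainer above 0.08 m and angle between handpiece's own z axis and vertical below 0.08 rad and angle between the x axis of handpiece and the x axis of trainer, either way round below 0.3 rad and linear speed of handpiece below 0.01 m/s and value of joint knob below 0.5 rad), for 0.2 s.
2. the jaw holds the handpiece with more than 6 N (contact force between jaw and handpiece above 6 N), for 0.2 s.
At the end, for the whole second after the job is handed in: The handpiece rests on the slot floor (within 4 mm), upright, block middle within 13 mm behind or 14 mm ahead of the seat point along the slot, nose through the notch, at rest, and the jaw holds it with 6 to 15 N (knob turned beyond 0.6 rad) (x of handpiece in the frame of seat between -0.013 and 0.014 m and z of handpiece in the frame of seat between -0.004 and 0.004 m and x of nose_tip in the frame of trainer above 0.08 m and angle between handpiece's own z axis and vertical below 0.08 rad and angle between the x axis of handpiece and the x axis of trainer, either way round below 0.3 rad and linear speed of handpiece below 0.01 m/s and contact force between jaw and handpiece between 6 and 15 N and value of joint knob above 0.6 rad); the robot touches nothing.
It fails at once if the jaw presses the handpiece with more than 20 N (contact force between jaw and handpiece above 20 N).
It fails at once if the robot pushes the white panel with more than 5 N (contact force between any of the fingers, the arm and panel above 5 N).
It fails at once if a bystander is moved by more than 25 mm (distance of any of battery, forceps, flask, dish, beaker, swabs, tape from where it was at the start of the episode above 0.025 m).
It also fails if it takes over 69 s, if anything falls off the work surface, if the arm or the gripper's body presses on something with over 40 N, if the wrist force passes 120 N, or if a joint passes its speed limit or range.

## Working session

There is one attempt and no reset: what is moved stays moved. The work goes in short steps, Python scripts to look and compute and a tool call to move; the robot and the scene stay as the last step left them, time stands still between calls to the robot, and variables do not carry over. Pictures are saved under pics/ and viewed, about 8 in all and at most 12, crops included, and the job is handed in when it is done.

Besides the shell and the picture viewer there is one more tool, called after "Emit:" by a JSON object that holds its "api" and its "payload". step_arm: Moves the arm, as the interface text tells. Its arguments: {"type":"object","properties":{"motion":{"type":"array"},"squeeze":{"type":"number"}},"required":["motion"]}

```bash
mkdir -p pics; ls
cat > h.py <<'E'
from workcell import *
import numpy as np, cv2
from scipy.spatial.transform import Rotation as R
def tool():
    s=sense(); T=np.eye(4); T[:3,:3]=R.from_rotvec(s["eef_rot"]).as_matrix(); T[:3,3]=s["eef_pos"]; return T
def c2w(name,T=None):
    i=camera_info(name)
    return (T@np.array(i["mount"])) if name=="wrist" else np.linalg.inv(np.array(i["view"]))
def slopes(name,uv):
    i=camera_info(name); k=i["k1"]
    return cv2.undistortPoints(np.array(uv,float).reshape(-1,1,2),np.array(i["mtx"]),np.array([k,0,0,0.])).reshape(-1,2)
def plane(name,uv,z,T=None):
    C=c2w(name,T); s=slopes(name,uv); d=np.c_[s,np.ones(len(s))]@C[:3,:3].T
    return C[:3,3]+d*((z-C[2,3])/d[:,2])[:,None]
def cloud(name,depth,T=None):
    v,u=np.mgrid[0:400,0:640]; s=slopes(name,np.c_[u.ravel(),v.ravel()]); z=depth.ravel()
    C=c2w(name,T); P=np.c_[s*z[:,None],z]@C[:3,:3].T+C[:3,3]; P[z<=0]=np.nan
    return P.reshape(400,640,3)
E
python3 - <<'E'
from h import *
T=tool(); print(sense())
for n in("top","scene","wrist"):
    im,d=camera(n); cv2.imwrite(f"pics/{n}0.png",im); np.savez(f"{n}0.npz",im=im,d=d,T=T)
    i=camera_info(n); print(n,i)
E
```

```text
pics
{'time': 0.0, 'joint_pos': array([ 1.05690248e+00,  3.59482767e-01,  1.51144880e+00,  4.77731915e-05,
        1.27251006e+00, -1.15074535e-01]), 'joint_velocities': array([-0.0004633 ,  0.00017589, -0.00056273, -0.00063484, -0.00044163,
       -0.00160913]), 'effort': array([-1.21433455e-03, -5.27644908e+01, -2.78618306e+01, -4.81138104e-04,
        1.34872270e-02, -7.19723033e-06]), 'eef_pos': array([0.23263422, 0.55231701, 0.23046061]), 'eef_rot': array([ 0.31151605,  1.54867555, -0.31427095]), 'force': array([ 1.01494796, -0.40048413,  0.77346901]), 'wrist_torque': array([-0.00245588,  0.02033749, -0.01017654]), 'gripper_width': 0.08545353658610547}
top {'mtx': array([[440.22996108,   0.        , 323.81920278],
       [  0.        , 440.22996108, 202.65007585],
       [  0.        ,   0.        ,   1.        ]]), 'k1': 0.007585621898080074, 'view': array([[ 0.0198921 , -0.99964102, -0.01794788, -0.00766464],
       [-0.98503219, -0.01652085, -0.17157693,  0.50523246],
       [ 0.17121882,  0.02109226, -0.98500722,  1.1267193 ],
       [ 0.        ,  0.        ,  0.        ,  
[... 312 characters left out ...]
, -0.72037133, -0.19461821],
       [-0.50767803, -0.5111739 , -0.69351587,  1.56812732],
       [ 0.        ,  0.        ,  0.        ,  1.        ]])}
wrist {'mtx': array([[360.44671957,   0.        , 318.6387463 ],
       [  0.        , 360.44671957, 201.14165295],
       [  0.        ,   0.        ,   1.        ]]), 'k1': -0.02622164600287181, 'mount': array([[-1.21850683e-05, -2.78996771e-01,  9.60292040e-01,
        -1.42449478e-01],
       [ 9.99999992e-01,  1.17533896e-04,  4.68364244e-05,
        -8.08489757e-05],
       [-1.25934076e-04,  9.60292033e-01,  2.78996767e-01,
        -6.89917959e-02],
       [ 0.00000000e+00,  0.00000000e+00,  0.00000000e+00,
         1.00000000e+00]])}
```

View pics/top0.png

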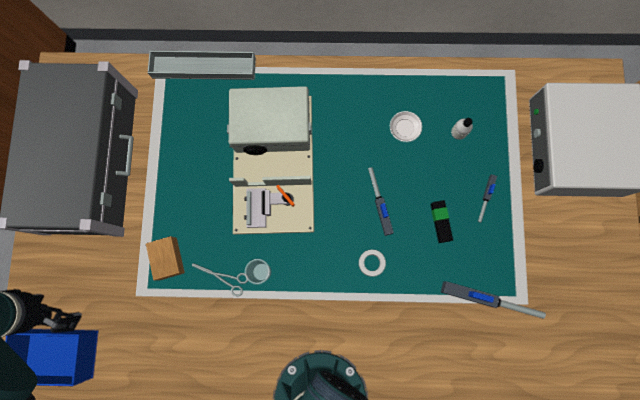

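View pics/scene0.png

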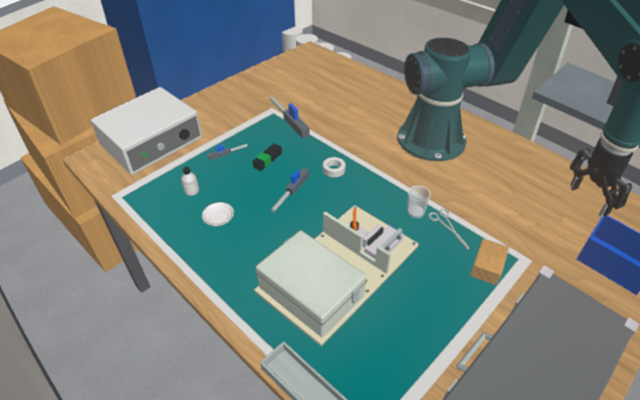

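The pictures show three look-alikes in the top view: A (381,203), B a small one at (488,197), and C a large one at (485,297). I'll measure their lengths and look at an enlarged crop.

Run:
```python
from h import *
im=np.load("top0.npz")["im"]
for n,(a,b,fz) in dict(A=((370,168),(388,234),.04),B=((481,221),(491,175),.03),C=((443,287),(544,316),.05)).items():
    p=plane("top",[a,b],.015); print(n,p.round(3).tolist(),np.linalg.norm(p[0]-p[1]))
hsv=cv2.cvtColor(im,cv2.COLOR_BGR2HSV)
m=cv2.inRange(hsv,(105,120,60),(130,255,255)); 
n,l,st,c=cv2.connectedComponentsWithStats(m)
for k in range(1,n):
    if st[k,4]>15:
        ys,xs=np.where(l==k); print(st[k],c[k],hsv[l==k].mean(0).round())
crop=im[150:310,355:555]; cv2.imwrite("pics/c1.png",cv2.resize(crop,None,fx=4,fy=4*.93,interpolation=cv2.INTER_CUBIC))
```

```text
A [[0.609, -0.123, 0.015], [0.428, -0.172, 0.015]] 0.1879360576163212
B [[0.467, -0.421, 0.015], [0.595, -0.453, 0.015]] 0.13128044168431274
C [[0.291, -0.315, 0.015], [0.223, -0.572, 0.015]] 0.26567752829158825
[487 184   8  10  50] [490.92 188.68] [111. 207. 141.]
[380 203   9  15  87] [383.66666667 210.11494253] [110. 203. 146.]
[468 291  26  12 168] [480.9047619  296.29761905] [111. 206. 149.]
[   5  329   93   57 3845] [ 56.69024707 354.73394018] [111. 218. 124.]
```

View pics/c1.png

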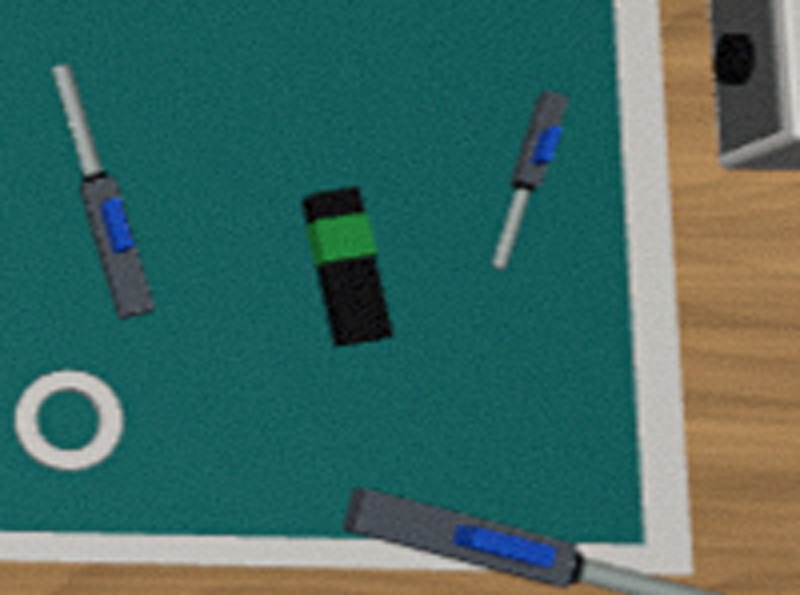

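A is 188 mm long, which matches the 190 mm wanted, and it sits between B (131 mm) and C (266 mm). So A is the handpiece: blue fin at (384,210), nose pointing up the picture. Next is a coarse trainer pose.

```bash
cat >> h.py <<'E'
def rect(P):
    (c,wh,a)=cv2.minAreaRect(P[:,:2].astype(np.float32)*1000); b=cv2.boxPoints((c,wh,a))
    return np.array(c),wh,a,b
def rel(target,yaw=None):
    "shift in tool axes (cm) from present pose to put TCP at target; spin to bring tool y to world yaw (mod pi)"
    T=tool(); d=T[:3,:3].T@(np.array(target)-T[:3,3])*100
    sp=None
    if yaw is not None:
        y=T[:3,1]; cur=np.arctan2(y[1],y[0]); sp=-((yaw-cur+np.pi/2)%np.pi-np.pi/2)  # tool x is down
    return d.round(2),sp
E
python3 - <<'E'
from h import *
z=np.load("top0.npz"); im,d=z["im"],z["d"]; P=cloud("top",d)
m=(P[...,2]>.09)&(P[...,2]<.112)&(P[...,1]>-.0)&(P[...,1]<.25)&(P[...,0]>.6)&(P[...,0]<.9)
print(m.sum(),rect(P[m]),np.median(P[m],0))
m=(P[...,2]>.004)&(P[...,2]<.02)&(P[...,1]>-.0)&(P[...,1]<.26)&(P[...,0]>.4)&(P[...,0]<.9)&(im[...,2]>120)
print(m.sum(),rect(P[m]),np.median(P[m],0))
hsv=cv2.cvtColor(im,cv2.COLOR_BGR2HSV)
m=cv2.inRange(hsv,(5,180,150),(15,255,255))>0; m&=(P[...,1]>0)&(P[...,1]<.25)&(P[...,0]>.4)
ys,xs=np.where(m); print(len(xs),xs.mean(),ys.mean(),plane("top",[[xs.mean(),ys.mean()]],.078), "orange")
m=cv2.inRange(hsv,(105,120,60),(130,255,255))>0; m[:,:370]=0;m[:,400:]=0;m[240:]=0
ys,xs=np.where(m); Q=plane("top",np.c_[xs,ys],.05); print("fin",Q.mean(0))
print(tool().round(3))
E
```

```text
4367 (array([727.82568359, 149.06822205]), (155.81349182128906, 208.8089141845703), 2.6595897674560547, array([[645.1583  , 249.7452  ],
       [654.8474  ,  41.161205],
       [810.49304 ,  48.39125 ],
       [800.80396 , 256.97525 ]], dtype=float32)) [0.72360703 0.1480819  0.10147836]
4713 (array([661.98425293, 131.66041565]), (476.74664306640625, 252.6621551513672), 0.3276858627796173, array([[422.89227  , 256.62613  ],
       [424.33734  ,   3.9681015],
       [901.07623  ,   6.694702 ],
       [899.63116  , 259.35272  ]], dtype=float32)) [0.55035783 0.12671817 0.01333158]
68 284.75 195.01470588235293 [[0.51768771 0.10249681 0.078     ]] orange
fin [ 0.48691501 -0.15626904  0.05      ]
[[-0.001  0.388  0.922  0.233]
 [-0.001  0.922 -0.388  0.552]
 [-1.    -0.001 -0.     0.231]
 [ 0.     0.     0.     1.   ]]
```

Emit:
{"api": "step_arm", "payload": {"motion": [[[1,3,-26.5,40.1,-0.44],[1,3,-26.5,40.1,-0.44],[1,3,-26.5,40.1,-0.44],[1,3,-26.5,40.1,-0.44],[1,3,-26.5,40.1,-0.44],[1,3,-26.5,40.1,-0.44],[1,3,-26.5,40.1,-0.44],[1,3,-26.5,40.1,-0.44]]], "squeeze": 40}}

```text
time: 0.95
eef_pos: [0.4504, 0.2261, 0.2068]
eef_rot: [-0.032, 1.571, 0.032]
force: [1.0, 1.2, -0.5]
gripper_width: 0.0855
```

```bash
python3 -c "
from h import *
print(rel([.5,.15,.2],1.61),sense()['time'],tool().round(3))"
```

```text
(array([ 0.68, -7.81,  4.64]), np.float64(0.0020708966567610787)) 0.95 [[-0.    -0.041  0.999  0.45 ]
 [-0.     0.999  0.041  0.226]
 [-1.     0.    -0.     0.207]
 [ 0.     0.     0.     1.   ]]
```

Emit:
{"api": "step_arm", "payload": {"motion": [[[1,0.7,-7.8,4.6,0],[1,0.7,-7.8,4.6,0],[1,0.7,-7.8,4.6,0],[1,0.7,-7.8,4.6,0],[1,0.7,-7.8,4.6,0]]]}}

```text
time: 1.45
eef_pos: [0.4981, 0.1525, 0.1997]
eef_rot: [-0.032, 1.572, 0.033]
force: [0.0, -0.2, 0.4]
gripper_width: 0.0855
```

Run:
```python
from h import *
T=tool(); im,d=camera("wrist"); np.savez("w1.npz",im=im,d=d,T=T); print(T.round(4),sense()['joint_velocities'].round(3))
cv2.imwrite("pics/w1.png",cv2.resize(im,None,fx=1.25,fy=1.25))
```

```text
[[-1.100e-03 -4.150e-02  9.991e-01  4.981e-01]
 [ 2.000e-04  9.991e-01  4.150e-02  1.525e-01]
 [-1.000e+00  3.000e-04 -1.100e-03  1.997e-01]
 [ 0.000e+00  0.000e+00  0.000e+00  1.000e+00]] [ 0.007 -0.003 -0.002 -0.003 -0.001 -0.001]
```

View pics/w1.png

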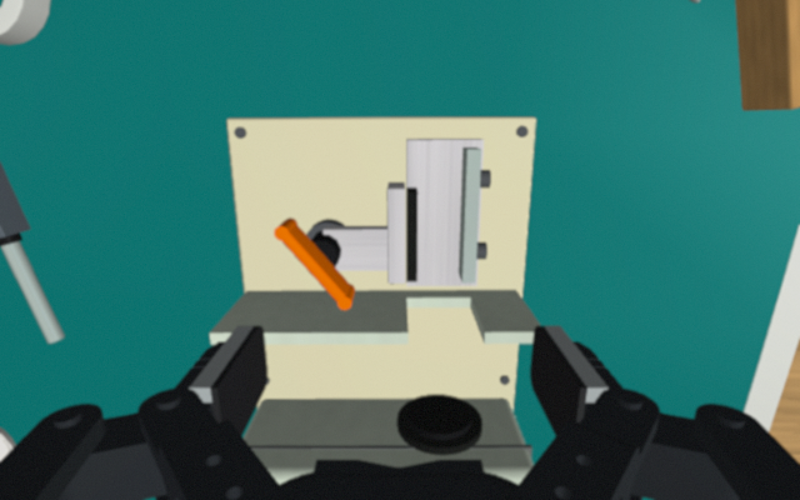

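The wrist view shows the slot floor at about (440,210), the stop at (470,215), the orange wings at (315,265) and the panel notch at (440,315). It gives good edges for the trainer fit.

Run:
```python
from h import *
z=np.load("w1.npz"); im,d,T=z["im"],z["d"],z["T"]; hsv=cv2.cvtColor(im,cv2.COLOR_BGR2HSV)
print("cream",hsv[120,200],"panel",hsv[268,200],hsv[248,200],"floor",hsv[180,345],"teal",hsv[60,300])
cream=cv2.inRange(hsv,(15,25,120),(35,120,255))
rows=range(102,222,3); L=[];Rr=[];N=[]
for r in rows:
    x=np.where(cream[r]>0)[0]; L.append((x.min()-.5,r)); Rr.append((x.max()+.5,r))
for c in range(200,412,4): N.append((c,np.where(cream[:,c]>0)[0].min()-.5))
def fit(uv,zz):
    p=plane("wrist",uv,zz,T)[:,:2]; vx,vy,x0,y0=cv2.fitLine(p.astype(np.float32),cv2.DIST_HUBER,0,.001,.001).ravel()
    v=np.array([vx,vy]); q=np.array([x0,y0]); e=(p-q)@np.array([-vy,vx]); return q,v,e.std()
l,r,n=fit(L,.012),fit(Rr,.012),fit(N,.012)
for k in(l,r,n): print(k[0].round(4),np.degrees(np.arctan(k[1][1]/k[1][0])),k[2])
yaws=[np.arctan(l[1][1]/l[1][0]),np.arctan(r[1][1]/r[1][0]),np.arctan(-n[1][0]/n[1][1])]
yaw=np.mean(yaws); ex=np.array([np.cos(yaw),np.sin(yaw)]);ey=np.array([-ex[1],ex[0]])
yc=(l[0]@ey+r[0]@ey)/2; print("width",(r[0]-l[0])@ey); xc=n[0]@ex+.09
O=xc*ex+yc*ey; print("origin",O,"yaw",yaw); np.savez("tr.npz",O=O,yaw=yaw)
def tr(uv,zz): q=plane("wrist",uv,zz,T)[:,:2]-O; return np.c_[q@ex,q@ey]*1000
om=cv2.inRange(hsv,(5,150,100),(18,255,255)); ys,xs=np.where(om>0); q=tr(np.c_[xs,ys],.08); print("orange",rect(np.c_[q/1000])[:3],q.mean(0))
def vw(*p): return np.array(p)/1.25
print("notch L,R (18,66) x48",tr([vw(408,333),vw(484,341)],.086))
print("notch front edge x40", tr([vw(243,293),vw(526,291)],.086))
print("stop face top", tr([vw(466,149),vw(461,280),vw(481,149),vw(476,281)],.051))
print("pad face", tr([vw(416,188),vw(416,280)],.05))
print("jaw body", tr([vw(388,184),vw(388,283)],.05), "floor near", tr([vw(408,139),vw(481,139)],.03))
```

```text
cream [ 26  47 217] panel [ 0 23 22] [56 19 95] floor [  0   1 205] teal [ 89 216 117]
[0.4913 0.0303] 2.7390873 0.0002758997079836838
[0.4823 0.2477] 2.7024832 0.0003397188809725597
[0.4263 0.1464] -87.46729 0.00022074502934182224
width 0.2176243
origin [0.51663566 0.14039366] yaw 0.046392426
orange (array([ -2.28725624, -37.19923019]), (66.22542572021484, 15.377375602722168), 37.64121627807617) [ -3.69073011 -38.06218334]
notch L,R (18,66) x48 [[40.2944968  17.92564254]
 [46.13059414 65.7908563 ]]
notch front edge x40 [[ 13.10725442 -82.79286807]
 [ 12.62704088  89.76798683]]
stop face top [[-69.95920176  55.22638071]
 [ 17.90179554  54.99728843]
 [-69.93271329  64.73083799]
 [ 18.68666773  65.33502095]]
pad face [[-45.23284124  23.77304615]
 [ 18.09999285  24.16146507]]
jaw body [[-47.91257992   5.62496853]
 [ 20.19825655   4.87389535]] floor near [[-75.47792031  18.97318009]
 [-75.30945981  68.21895834]]
```

Emit:
{"api": "step_arm", "payload": {"motion": [[[1,0,-30.6,-5.3,-0.21],[1,0,-30.6,-5.3,-0.21],[1,0,-30.6,-5.3,-0.21],[1,0,-30.6,-5.3,-0.21],[1,0,-30.6,-5.3,-0.21],[1,0,-30.6,-5.3,-0.21],[1,0,-30.6,-5.3,-0.21],[1,0,-30.6,-5.3,-0.21]]]}}

```text
time: 2.3
eef_pos: [0.4586, -0.1572, 0.2002]
eef_rot: [-0.197, 1.561, 0.195]
force: [-0.7, 0.4, 0.0]
gripper_width: 0.0854
```

Run:
```python
from h import *
T=tool(); im,d=camera("wrist"); np.savez("w2.npz",im=im,d=d,T=T); print(T.round(4),sense()['joint_velocities'].round(3))
cv2.imwrite("pics/w2.png",cv2.resize(im,None,fx=1.25,fy=1.25))
```

```text
[[ 5.000e-04 -2.470e-01  9.690e-01  4.586e-01]
 [-7.000e-04  9.690e-01  2.470e-01 -1.572e-01]
 [-1.000e+00 -8.000e-04  3.000e-04  2.002e-01]
 [ 0.000e+00  0.000e+00  0.000e+00  1.000e+00]] [ 0.035 -0.005  0.012  0.007  0.005  0.007]
```

View pics/w2.png

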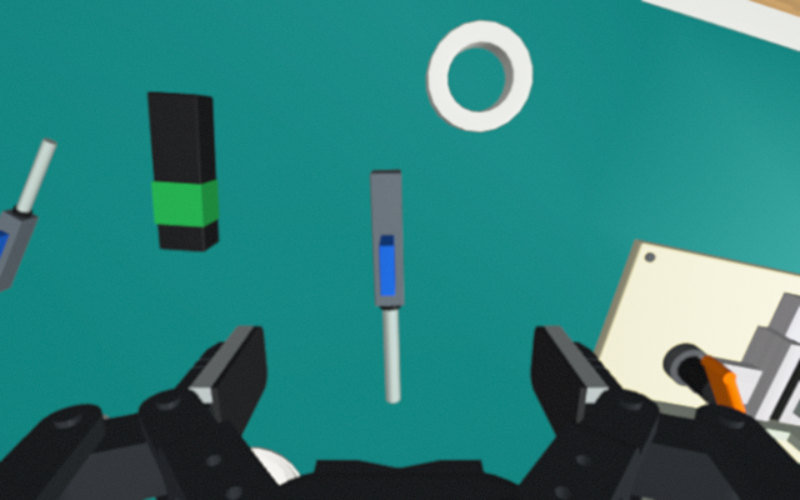

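The handpiece lies nearly along the tool's z: block top from (387,172) to (390,305), fin top around (387,268), nose tip at (393,402).

Run:
```python
from h import *
z=np.load("w2.npz"); im,T=z["im"],z["T"]; hsv=cv2.cvtColor(im,cv2.COLOR_BGR2HSV)
m=cv2.inRange(hsv,(105,120,150),(130,255,255)); m[:,:280]=0; m[:,340:]=0
ys,xs=np.where(m>0); print(len(xs),xs.min(),xs.max(),ys.min(),ys.max())
q=plane("wrist",np.c_[xs,ys],.056,T); c,wh,a,b=rect(q); print("fin top",c,wh,a)
teal=cv2.inRange(hsv,(80,120,60),(100,255,255))==0
L=[];Rr=[];C=[]
for r in range(142,240,2):
    x=np.where(teal[r,280:345])[0]+280; L.append((x.min()-.5,r));Rr.append((x.max()+.5,r))
for r in range(256,316,2):
    x=np.where(teal[r,280:345])[0]+280; C.append((x.mean(),r))
for nme,uv,zz in(("L",L,.026),("R",Rr,.026),("nose",C,.013)):
    p=plane("wrist",uv,zz,T)[:,:2]; v=cv2.fitLine(p.astype(np.float32),cv2.DIST_HUBER,0,.001,.001).ravel()
    print(nme,v.round(4),np.arctan2(v[1],v[0])%np.pi)
yb=np.where(teal[:,310])[0]; yb=yb[(yb>100)&(yb<200)].min()
print("back",plane("wrist",[[309.5,yb-.5]],.026,T),"tip",plane("wrist",[[314,322]],.013,T))
```

```text
521 303 316 196 236
fin top [ 487.19100952 -159.16609192] (35.62074279785156, 10.632369995117188) 16.083066940307617
L [ 0.9628  0.2703  0.4761 -0.174 ] 0.2736603
R [ 0.9638  0.2665  0.4745 -0.1513] 0.2697646
nose [ 0.9622  0.2723  0.5729 -0.1353] 0.27579427
back [[ 0.42526722 -0.17526219  0.026     ]] tip [[ 0.61493409 -0.12375727  0.013     ]]
```

Emit:
{"api": "step_arm", "payload": {"motion": [[[0,10,-0.9,2.7,-0.023],[0,10,-0.9,2.7,-0.023],[0,10,-0.9,2.7,-0.023],[0,10,-0.9,2.7,-0.023],[0,10,-0.9,2.7,-0.023]]]}}

```text
time: 2.85
eef_pos: [0.4876, -0.1573, 0.1017]
eef_rot: [-0.217, 1.559, 0.216]
force: [0.5, -0.8, 0.2]
gripper_width: 0.0428
```

```bash
python3 -c "
from h import *
print(rel([.4865,-.159,.03],1.843),sense()['gripper_width'])"
```

```text
(array([ 7.17, -0.13, -0.16]), np.float64(0.003601509968426786)) 0.04281598393531004
```

Emit:
{"api": "step_arm", "payload": {"motion": [[[0,4,-0.1,-0.1,0],[0,6,-0.1,-0.1,0],[0,7.1,-0.1,-0.1,0],[0,7.1,-0.1,-0.1,0],[-1,7.1,-0.1,-0.1,0],[-1,7.1,-0.1,-0.1,0],[-1,7.1,-0.1,-0.1,0],[-1,7.1,-0.1,-0.1,0]]], "squeeze": 50}}

```text
time: 3.65
eef_pos: [0.4873, -0.1598, 0.0303]
eef_rot: [-0.216, 1.558, 0.214]
force: [-1.5, -0.3, 8.9]
gripper_width: 0.0087
```

Emit:
{"api": "step_arm", "payload": {"motion": [[[-1,0,0,0,0],[-1,0,0,0,0],[-1,-4,0,0,0],[-1,-8,0,0,0],[-1,-12,0,0,0],[-1,-15,0,0,0],[-1,-15,0,0,0]]]}}

```text
time: 4.35
eef_pos: [0.4891, -0.1606, 0.1834]
eef_rot: [-0.219, 1.553, 0.211]
force: [1.3, -0.4, -3.6]
gripper_width: 0.0088
```

Run:
```python
from h import *
T=tool(); im,d=camera("wrist"); np.savez("w3.npz",im=im,d=d,T=T); print(T.round(4),sense()['gripper_width'],sense()['force'])
cv2.imwrite("pics/w3.png",im)
z=np.load("tr.npz"); O,y=z["O"],float(z["yaw"]); ex=np.array([np.cos(y),np.sin(y)]);ey=np.array([-ex[1],ex[0]])
g=O+ex*-.013+ey*.0385; print(g,rel([*g,.18],y+np.pi/2))
```

```text
[[ 0.008  -0.2708  0.9626  0.4891]
 [-0.004   0.9626  0.2708 -0.1606]
 [-1.     -0.006   0.0066  0.1834]
 [ 0.      0.      0.      1.    ]] 0.009283861149135675 [ 0.60670413  0.05135654 -4.23337886]
[0.50186418 0.17824935] (array([3.000e-02, 3.217e+01, 1.053e+01]), np.float64(0.22784303902244663))
```

View pics/w3.png

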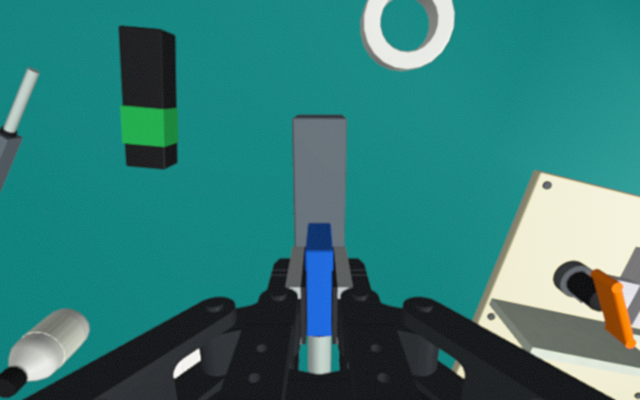

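Run:
```python
from h import *
z=np.load("w3.npz"); im,T=z["im"],z["T"]; hsv=cv2.cvtColor(im,cv2.COLOR_BGR2HSV)
teal=cv2.inRange(hsv,(80,120,60),(100,255,255))==0
L=[];Rr=[]
for r in range(125,240,3):
    x=np.where(teal[r,270:365])[0]+270; L.append((x.min()-.5,r));Rr.append((x.max()+.5,r))
i=camera_info("wrist");M=np.array(i["mount"])
def tp(uv,x): # plane tool x
    s=slopes("wrist",uv); d=np.c_[s,np.ones(len(s))]@M[:3,:3].T; return M[:3,3]+d*((x-M[0,3])/d[:,0])[:,None]
X=.0303-.026
for n,uv in(("L",L),("R",Rr)):
    p=tp(uv,X); k=np.polyfit(p[:,2],p[:,1],1); print(n,k, "y at z0",k[1],p[[0,-1]].round(4).tolist())
c=np.where(teal[:,320])[0]; c=c[(c>90)].min(); print(c,tp([[319,c+.5],[319,c+3.5]],X))
```

```text
L [ 0.00076534 -0.01199973] y at z0 -0.01199972921268563 [[0.0043, -0.0121, -0.0585], [0.0043, -0.0118, -0.0096]]
R [0.00033978 0.00990883] y at z0 0.009908832864472323 [[0.0043, 0.0099, -0.0585], [0.0043, 0.01, -0.0096]]
115 [[ 0.0043     -0.00112964 -0.06224912]
 [ 0.0043     -0.00112918 -0.06108278]]
```

The handpiece is held squarely: it is about 1 mm off in tool y, its back edge is 61.5 mm behind the TCP, and its yaw is about 0. Now I carry it over the slot.

Emit:
{"api": "step_arm", "payload": {"motion": [[[-1,0,5,1.6,0.05],[-1,0,9,3,0.1],[-1,0,13,4.3,0.15],[-1,0,18,5.9,0.2],[-1,0,23,7.5,0.228],[-1,0,28,9.2,0.228],[-1,0,31,10.2,0.228],[-1,0,32.3,10.5,0.228]]]}}

```text
time: 5.2
eef_pos: [0.4984, 0.1834, 0.1768]
eef_rot: [-0.038, 1.574, 0.039]
force: [0.2, -0.9, -2.9]
gripper_width: 0.0091
```

```bash
cat >> h.py <<'E'
_z=np.load("tr.npz"); O,Y=_z["O"],float(_z["yaw"]); ex=np.array([np.cos(Y),np.sin(Y)]);ey=np.array([-ex[1],ex[0]])
def W(x,y): return O+ex*x/1000+ey*y/1000
def tt():
    T=tool(); q=T[:2,3]-O; a=np.arctan2(T[1,1],T[0,1])-np.pi/2-Y; return (q@ex*1000,q@ey*1000,T[2,3]*1000,a)
E
python3 - <<'E'
from h import *
print(tt(),sense()['time'],rel([*W(-13.5,40),.1],Y+np.pi/2),tool().round(3)[:3,0])
E
```

```text
(np.float64(-16.20254155518364), np.float64(43.84166687694081), np.float64(176.82361641832202), np.float64(0.002818313851507437)) 5.2 (array([ 7.68, -0.39,  0.29]), np.float64(0.002818313851507437)) [-0.003  0.001 -1.   ]
```

Emit:
{"api": "step_arm", "payload": {"motion": [[[-1,0,-0.2,0.2,0],[-1,2,-0.2,0.2,0],[-1,4,-0.2,0.2,0],[-1,4,-0.2,0.2,0],[-1,4,-0.2,0.2,0]]]}}

```text
time: 5.7
eef_pos: [0.5012, 0.1768, 0.1382]
eef_rot: [-0.036, 1.573, 0.035]
force: [-0.2, -1.1, -2.2]
gripper_width: 0.0091
```

Run:
```python
from h import *
print(tt(),sense()['time'],rel([*W(-13.5,40),.061],Y+np.pi/2),tool().round(4)[:3,0])
```

```text
(np.float64(-13.711342575766656), np.float64(37.03575617686551), np.float64(138.17984307168857), np.float64(-0.0013755271267017477)) 5.7 (array([7.72, 0.3 , 0.04]), np.float64(-0.0013755271267017477)) [-0.0026 -0.0011 -1.    ]
```

Emit:
{"api": "step_arm", "payload": {"motion": [[[-1,0,0.3,0,0],[-1,2.5,0.3,0,0],[-1,5,0.3,0,0],[-1,6,0.3,0,0],[-1,6.8,0.3,0,0],[-1,6.8,0.3,0,0],[-1,6.8,0.3,0,0]]]}}

```text
time: 6.4
eef_pos: [0.5026, 0.1813, 0.0717]
eef_rot: [-0.036, 1.569, 0.036]
force: [0.5, 0.1, -3.0]
gripper_width: 0.009
```

Run:
```python
from h import *
print(tt(),sense()['time'],sense()['force'],tool().round(4)[:3,0])
```

```text
(np.float64(-12.140053596929635), np.float64(41.527596666405955), np.float64(71.69017851348723), np.float64(-0.00017436590165709198)) 6.4 [ 0.54181108  0.06000348 -3.03512031] [ 1.2e-03  2.0e-04 -1.0e+00]
```

Emit:
{"api": "step_arm", "payload": {"motion": [[[-1,0.6,-0.1,-0.1,0],[-1,0.9,-0.1,-0.1,0],[-1,1.1,-0.1,-0.1,0],[-1,1.1,-0.1,-0.1,0],[-1,1.1,-0.1,-0.1,0]]]}}

```text
time: 6.9
eef_pos: [0.5008, 0.1801, 0.0603]
eef_rot: [-0.036, 1.571, 0.036]
force: [-2.8, -0.4, 4.5]
gripper_width: 0.0092
```

Run:
```python
from h import *
print(tt(),sense()['time'],sense()['force'],tool().round(4)[:3,0])
im,d=camera("scene"); 
cv2.imwrite("pics/s4.png",cv2.resize(im[170:300,300:460],None,fx=4,fy=4,interpolation=cv2.INTER_CUBIC))
```

```text
(np.float64(-14.007145530372128), np.float64(40.403283644226505), np.float64(60.346617718450354), np.float64(-0.00014850619369877194)) 6.9 [-2.77598871 -0.37127351  4.51277769] [-1.e-04 -1.e-04 -1.e+00]
```

View pics/s4.png

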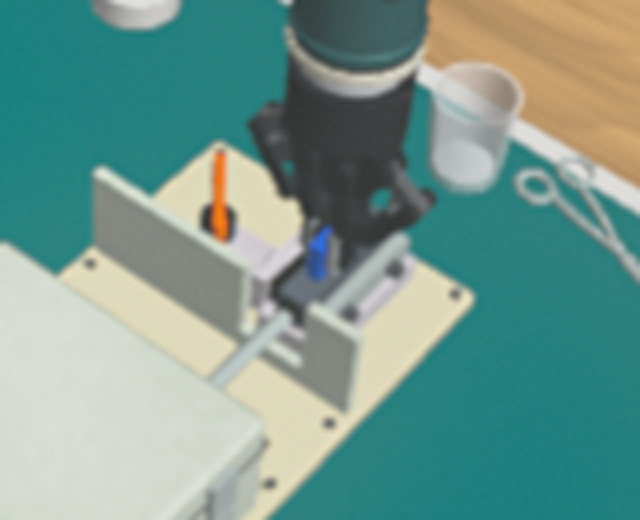

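The handpiece is on the slot floor with its nose through the notch: force went from −3 N to +4.5 N and TCP z is 60.3 mm. Now I open partly and rise.

Emit:
{"api": "step_arm", "payload": {"motion": [[[-0.3,0,0,0,0],[-0.3,0,0,0,0],[-0.3,0,0,0,0],[-0.3,-3,0,0,0],[-0.3,-7,0,0,0],[-0.3,-12,0,0,0],[-0.3,-14,0,-3,0],[-0.3,-14,0,-3,0]]]}}

```text
time: 7.75
eef_pos: [0.4699, 0.179, 0.2029]
eef_rot: [-0.036, 1.567, 0.037]
force: [0.6, 0.3, 0.1]
gripper_width: 0.0299
```

Run:
```python
from h import *
T=tool(); im,d=camera("wrist"); np.savez("w5.npz",im=im,d=d,T=T); print(tt(),sense()['time'],sense()['gripper_width'],sense()['force'])
cv2.imwrite("pics/w5.png",im)
```

```text
(np.float64(-44.198688311800396), np.float64(40.60569717464546), np.float64(201.4174416585912), np.float64(0.0002804337807238433)) 7.8 0.02997873292285933 [ 0.17961432 -0.63502609 -1.03549261]
```

View pics/w5.png

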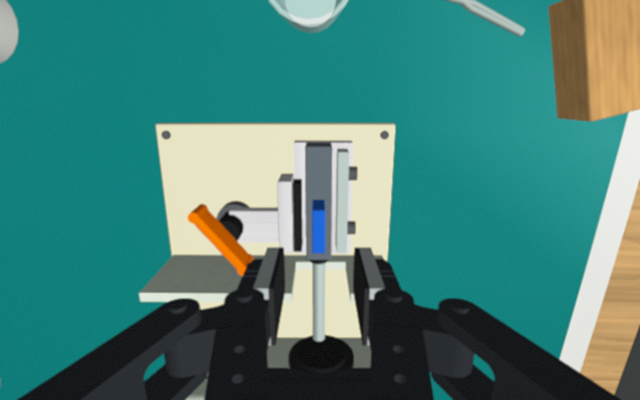

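Run:
```python
from h import *
for f in("w5","w1"):
    z=np.load(f+".npz"); im,T=z["im"],z["T"]; hsv=cv2.cvtColor(im,cv2.COLOR_BGR2HSV)
    def tr(uv,zz): q=plane("wrist",uv,zz,T)[:,:2]-O; return np.c_[q@ex,q@ey]*1000
    m=cv2.inRange(hsv,(5,150,60),(18,255,255))>0; v=hsv[...,2][m]; print(np.percentile(v,[10,50,90]))
    thr=(np.percentile(v,10)+np.percentile(v,90))/2
    for nm,mm in(("all",m),("bright",m&(hsv[...,2]>thr))):
        ys,xs=np.where(mm); q=tr(np.c_[xs,ys],.08); l=cv2.fitLine(q.astype(np.float32),cv2.DIST_L2,0,.01,.01).ravel()
        print(f,nm,len(xs),rect(q/1000)[:3],"line",np.arctan2(l[1],l[0]),q.mean(0))
    if f=="w5":
        m=cv2.inRange(hsv,(105,120,150),(130,255,255))>0; m[:,:300]=0;m[:,335:]=0; ys,xs=np.where(m); q=tr(np.c_[xs,ys],.086); print("fin",rect(q/1000)[:3])
        print("block back",tr([[307,143],[331,143]],.056), "block L/R", tr([[306,160],[331,160],[306,240],[331,240]],.056))
```

```text
[172. 191. 245.]
w5 all 1550 (array([ -4.00422096, -35.93838501]), (65.36433410644531, 18.992490768432617), 37.75366973876953) line 0.64951146 [ -5.37055932 -37.15441415]
w5 bright 689 (array([ -1.31110573, -40.09995651]), (63.8333854675293, 9.113981246948242), 37.75366973876953) line 0.66606396 [ -2.37978034 -40.48445835]
fin (array([-13.67403793,  39.9605217 ]), (10.10899829864502, 35.396522521972656), 89.71867370605469)
block back [[-77.913736    30.72357898]
 [-77.91813216  49.8970454 ]] block L/R [[-64.20649569  29.79746214]
 [-64.20983749  50.03136203]
 [  5.49141518  29.13335992]
 [  5.4936039   50.73108607]]
[160. 207. 234.]
w1 all 1457 (array([ -2.43572998, -37.0207901 ]), (66.22395324707031, 15.842791557312012), 37.641090393066406) line 0.65357375 [ -3.79408624 -38.02357499]
w1 bright 759 (array([ -0.27343941, -39.93118286]), (66.02532196044922, 8.805370330810547), 38.95713424682617) line 0.6705432 [ -1.34835984 -40.1731375 ]
```

Handpiece check: fin at trainer (−13.7, 40.0) mm, so the block middle is at x −25.7 mm. The bar is at 0.668 rad, so the knob starts near 0.08. Next I go above the knob with the jaws across the bar.

Emit:
{"api": "step_arm", "payload": {"motion": [[[-0.3,0,-4,2.2,-0.15],[-0.3,0,-8,4.4,-0.3],[-0.3,0,-8,4.4,-0.45],[-0.3,0,-8,4.4,-0.6],[-0.3,3,-8,4.4,-0.668],[-0.3,7,-8,4.4,-0.668],[-0.3,8,-8,4.4,-0.668],[-0.3,8,-8,4.4,-0.668]]]}}

```text
time: 8.6
eef_pos: [0.5168, 0.1006, 0.1176]
eef_rot: [-0.558, 1.503, 0.56]
force: [-0.1, 0.1, 0.7]
gripper_width: 0.03
```

Run:
```python
from h import *
print(tt(),sense()['time'],sense()['joint_pos'][5],rel([*W(0,-40),.053],Y+np.pi/2+.668),sense()['wrist_torque'])
```

```text
(np.float64(-1.6657889435180222), np.float64(-39.74416762997752), np.float64(117.59630169047152), np.float64(0.6674166945089461)) 8.6 -2.223375020914463 (array([ 6.46, -0.14,  0.14]), np.float64(-0.0005833054910540092)) [-0.00977548 -0.02462258 -0.0277715 ]
```

Emit:
{"api": "step_arm", "payload": {"motion": [[[-0.3,3,-0.1,0.1,0],[-0.3,5,-0.1,0.1,0],[-0.3,6.4,-0.1,0.1,0],[-0.3,6.4,-0.1,0.1,0],[-1,6.4,-0.1,0.1,0],[-1,6.4,-0.1,0.1,0],[-1,6.4,-0.1,0.1,0],[-1,6.4,-0.1,0.1,0]]], "squeeze": 60}}

```text
time: 9.4
eef_pos: [0.5192, 0.1029, 0.0573]
eef_rot: [-0.556, 1.497, 0.56]
force: [-3.8, 10.1, 0.7]
gripper_width: 0.0068
```

```bash
cat > st.py <<'E'
from h import *
s=sense(); x,y,z,a=tt(); print("xyz",round(x,1),round(y,1),round(z,1),"knob est",round(.75-a,4),"t",s['time'],"F",s['force'].round(1),"M",s['wrist_torque'].round(3),"w",s['gripper_width'].round(4), "j6eff",s['effort'][5].round(3))
E
python3 st.py
```

```text
Traceback (most recent call last):
  File "st.py", line 2, in <module>
    s=sense(); x,y,z,a=tt(); print("xyz",round(x,1),round(y,1),round(z,1),"knob est",round(.75-a,4),"t",s['time'],"F",s['force'].round(1),"M",s['wrist_torque'].round(3),"w",s['gripper_width'].round(4), "j6eff",s['effort'][5].round(3))
                                                                                                                                                                             ^^^^^^^^^^^^^^^^^^^^^^^^
AttributeError: 'float' object has no attribute 'round'
```

```bash
sed -i "s/s\['gripper_width'\].round(4), \"j6eff\",s\['effort'\]\[5\].round(3)/round(s['gripper_width'],4),'j6eff',round(float(s['effort'][5]),3)/" st.py; python3 st.py
```

```text
xyz 0.9 -37.6 57.3 knob est 0.0831 t 9.4 F [-3.8 10.1  0.7] M [1.563 0.622 0.07 ] w 0.0068 j6eff 0.077
```

Emit:
{"api": "step_arm", "payload": {"motion": [[[-1,0,0.15,0,0.0],[-1,0,0.15,-0.1,0.06],[-1,0,0.15,-0.1,0.12],[-1,0,0.15,-0.1,0.18],[-1,0,0.15,-0.1,0.24],[-1,0,0.15,-0.1,0.3],[-1,0,0.15,-0.1,0.3],[-1,0,0.15,-0.1,0.3]]]}}

```text
time: 10.2
eef_pos: [0.5197, 0.1021, 0.0573]
eef_rot: [-0.325, 1.543, 0.326]
force: [0.6, 6.5, 1.3]
gripper_width: 0.006
```

```bash
python3 st.py
```

```text
xyz 1.3 -38.4 57.3 knob est 0.3814 t 10.2 F [0.6 6.5 1.3] M [ 0.811  0.043 -0.201] w 0.006 j6eff -0.166
```

Emit:
{"api": "step_arm", "payload": {"motion": [[[-1,0,0.05,0,0.06],[-1,0,0.05,0,0.12],[-1,0,0.05,0,0.18],[-1,0,0.05,0,0.24],[-1,0,0.05,0,0.3],[-1,0,0.05,0,0.3],[-1,0,0.05,0,0.3]]]}}

```text
time: 10.9
eef_pos: [0.5199, 0.1013, 0.0573]
eef_rot: [-0.092, 1.565, 0.091]
force: [1.3, -1.6, 5.7]
gripper_width: 0.0067
```

```bash
python3 st.py
python3 - <<'E'
from h import *
T=tool(); im,d=camera("wrist"); np.savez("w6.npz",im=im,T=T); cv2.imwrite("pics/w6.png",im)
im,d=camera("top"); np.savez("t6.npz",im=im); cv2.imwrite("pics/t6.png",cv2.resize(im[140:260,200:340],None,fx=5,fy=5,interpolation=cv2.INTER_CUBIC))
for k in range(4):
    camera("top"); print(sense()['wrist_torque'].round(3))
E
```

```text
xyz 1.4 -39.2 57.3 knob est 0.6799 t 10.9 F [ 1.3 -1.6  5.7] M [-0.428 -0.129 -0.073] w 0.0067 j6eff -0.127
[-0.452 -0.183 -0.109]
[-0.406 -0.173 -0.154]
[-0.351 -0.162 -0.071]
[-0.39  -0.136 -0.103]
```

View pics/w6.png

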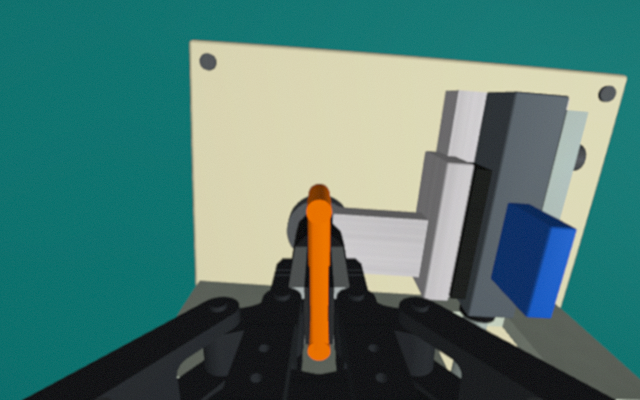

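The bar sits squarely in the pads and the jaw pad is at or near the block, with a gap still visible to the stop. The estimate is 0.68 rad, so I continue in smaller steps and read the torque at the end of each steady turn.

Emit:
{"api": "step_arm", "payload": {"motion": [[[-1,0,0,0,0.04],[-1,0,0,0,0.08],[-1,0,0,0,0.12]]]}}

```text
time: 11.5
eef_pos: [0.5199, 0.101, 0.0572]
eef_rot: [0.002, 1.567, -0.004]
force: [1.5, -2.6, 6.6]
gripper_width: 0.0064
```

```bash
python3 st.py
```

```text
xyz 1.4 -39.5 57.2 knob est 0.8007 t 11.5 F [ 1.5 -2.6  6.6] M [-0.659 -0.145  0.217] w 0.0064 j6eff -0.304
```

Emit:
{"api": "step_arm", "payload": {"motion": [[[-1,0,0,0,0.03],[-1,0,0,0,0.06]]]}}

```text
time: 11.7
eef_pos: [0.5199, 0.1008, 0.0573]
eef_rot: [0.049, 1.567, -0.051]
force: [2.0, -4.5, 7.2]
gripper_width: 0.0067
```

```bash
python3 st.py
```

```text
xyz 1.4 -39.7 57.3 knob est 0.8602 t 11.7 F [ 2.  -4.5  7.2] M [-0.821 -0.194  0.279] w 0.0067 j6eff -0.164
```

Emit:
{"api": "step_arm", "payload": {"motion": [[[-1,0,0,0,0.03],[-1,0,0,0,0.03]]]}}

```text
time: 11.9
eef_pos: [0.5199, 0.1007, 0.0572]
eef_rot: [0.072, 1.566, -0.074]
force: [1.5, -4.5, 6.8]
gripper_width: 0.0071
```

```bash
python3 st.py
```

```text
xyz 1.4 -39.8 57.2 knob est 0.8899 t 11.9 F [ 1.5 -4.5  6.8] M [-0.834 -0.166  0.088] w 0.0071 j6eff 0.324
```

```bash
cat > bl.py <<'E'
from h import *
import sys
T=tool(); im,d=camera("wrist"); np.savez(sys.argv[1]+".npz",im=im,T=T)
C=c2w("wrist",T); Ci=np.linalg.inv(C); i=camera_info("wrist")
def px(P):
    r,_=cv2.Rodrigues(Ci[:3,:3]); return cv2.projectPoints(np.array(P,float),r,Ci[:3,3],np.array(i["mtx"]),np.array([i["k1"],0,0,0]))[0].reshape(-1,2)
hsv=cv2.cvtColor(im,cv2.COLOR_BGR2HSV)[...,2].astype(np.float32)
# brightness profile along trainer y at z=56 (block top), averaged over x -68..-45
ys=np.arange(15,75,.25); pr=0
for x in np.arange(-66,-48,1.):
    p=px([[*W(x,y),.056] for y in ys]).astype(np.float32)
    pr=pr+cv2.remap(hsv,p[None,:,0],p[None,:,1],cv2.INTER_LINEAR)[0]/18
g=np.gradient(pr)
k=[j for j in range(2,len(g)-2) if abs(g[j])>2.5 and abs(g[j])==abs(g[max(0,j-4):j+5]).max()]
print([(ys[j],round(float(g[j]),1)) for j in k])
cv2.imwrite(f"pics/{sys.argv[1]}.png",im)
E
python3 bl.py w7; python3 st.py
```

```text
[(np.float64(23.0), -32.6), (np.float64(32.5), 8.8), (np.float64(53.75), 18.9), (np.float64(61.5), -9.3), (np.float64(65.5), 10.5)]
xyz 1.4 -39.8 57.2 knob est 0.8894 t 11.95 F [ 2.1 -5.6  7.2] M [-0.892 -0.113  0.041] w 0.007 j6eff 0.112
```

View pics/w7.png

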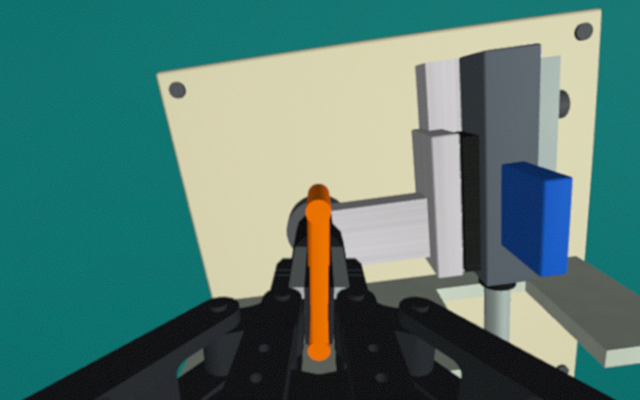

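```bash
sed -i 's/^T=tool(); im,d=camera("wrist"); np.savez.*/if len(sys.argv)>2: z=np.load(sys.argv[1]+".npz"); im,T=z["im"],z["T"]\nelse:\n    T=tool(); im,d=camera("wrist"); np.savez(sys.argv[1]+".npz",im=im,T=T)/' bl.py; python3 bl.py w6 x; python3 bl.py w5 x
```

```text
[(np.float64(19.5), -35.5), (np.float64(30.75), 8.5), (np.float64(52.5), 21.8), (np.float64(61.25), -7.5), (np.float64(64.75), 9.9), (np.float64(73.0), -21.8)]
[(np.float64(28.75), -16.4), (np.float64(50.75), 15.2), (np.float64(54.0), -10.0), (np.float64(64.75), -7.4), (np.float64(71.25), 11.1)]
```

Emit:
{"api": "step_arm", "payload": {"motion": [[[-1,0,0.02,0,0.025],[-1,0,0.02,0,0.05]]]}}

```text
time: 12.15
eef_pos: [0.5199, 0.1007, 0.0572]
eef_rot: [0.111, 1.564, -0.114]
force: [1.0, -6.9, 7.9]
gripper_width: 0.0068
```

```bash
python3 st.py; python3 bl.py w8
```

```text
xyz 1.4 -39.8 57.2 knob est 0.9396 t 12.15 F [ 1.  -6.9  7.9] M [-1.096 -0.109  0.239] w 0.0068 j6eff -0.111
[(np.float64(24.0), -33.1), (np.float64(33.0), 8.9), (np.float64(54.25), 18.7), (np.float64(61.75), -8.4), (np.float64(65.75), 10.6)]
```

```bash
cat > bl2.py <<'E'
import sys
exec(open("bl.py").read().split("ys=np.arange")[0])
def edge(lo,hi,zz,xs):
    ys=np.arange(lo,hi,.1); r=[]
    for x in xs:
        p=px([[*W(x,y),zz] for y in ys]).astype(np.float32)
        v=cv2.remap(hsv,p[None,:,0],p[None,:,1],cv2.INTER_CUBIC)[0]; g=np.clip(np.gradient(v),0,None); g=cv2.GaussianBlur(g[None],(0,0),4)[0]
        j=g.argmax(); s=slice(max(0,j-12),j+13); r.append((g[s]*ys[s]).sum()/g[s].sum())
    return np.median(r)
xs=np.arange(-64,-50,.7)
l,r,f=edge(29,36,.056,xs),edge(49,58,.056,xs),edge(60,70,.051,xs)
print("block L %.2f R %.2f mid %.2f stopback %.2f  R-to-back %.2f"%(l,r,(l+r)/2,f,f-r))
E
for f in w6 w7 w8; do python3 bl2.py $f x; done
```

```text
block L 30.91 R 52.63 mid 41.77 stopback 65.34  R-to-back 12.71
block L 32.65 R 53.83 mid 43.24 stopback 65.40  R-to-back 11.57
block L 33.09 R 54.30 mid 43.70 stopback 65.54  R-to-back 11.24
```

Emit:
{"api": "step_arm", "payload": {"motion": [[[-1,0,-0.05,0,0.025],[-1,0,-0.05,0,0.05]]]}}

```text
time: 12.4
eef_pos: [0.5198, 0.1004, 0.0573]
eef_rot: [0.151, 1.562, -0.153]
force: [2.3, -4.9, 7.2]
gripper_width: 0.0067
```

```bash
python3 st.py; python3 bl2.py w9
```

```text
xyz 1.3 -40.1 57.3 knob est 0.9899 t 12.4 F [ 2.3 -4.9  7.2] M [-0.892 -0.13   0.256] w 0.0067 j6eff -0.125
block L 33.61 R 54.80 mid 44.20 stopback 65.56  R-to-back 10.77
```

Emit:
{"api": "step_arm", "payload": {"motion": [[[-1,0,0,0,0.02],[-1,0,0,0,0.04]]]}}

```text
time: 12.65
eef_pos: [0.5198, 0.1003, 0.0573]
eef_rot: [0.182, 1.559, -0.184]
force: [2.0, -5.9, 7.2]
gripper_width: 0.0068
```

```bash
python3 st.py; python3 bl2.py w10
```

```text
xyz 1.3 -40.2 57.3 knob est 1.0297 t 12.65 F [ 2.  -5.9  7.2] M [-0.984 -0.136  0.229] w 0.0068 j6eff -0.046
block L 33.94 R 55.13 mid 44.53 stopback 64.89  R-to-back 9.76
```

Emit:
{"api": "step_arm", "payload": {"motion": [[[-1,0,0,0,0.02],[-1,0,0,0,0.04]]]}}

```text
time: 12.9
eef_pos: [0.5197, 0.1002, 0.0572]
eef_rot: [0.213, 1.557, -0.215]
force: [1.7, -6.1, 7.6]
gripper_width: 0.0069
```

```bash
python3 st.py; python3 bl2.py w11
```

```text
xyz 1.2 -40.3 57.2 knob est 1.0694 t 12.9 F [ 1.7 -6.1  7.6] M [-1.06  -0.109  0.249] w 0.0069 j6eff -0.023
block L 33.98 R 55.18 mid 44.58 stopback 64.82  R-to-back 9.65
```

The block's motion has stopped: its middle goes 44.20, 44.53, 44.58 mm, so the jaw takes hold at about 1.03 rad. For 10 N I need about 1.195 rad.

Emit:
{"api": "step_arm", "payload": {"motion": [[[-1,0,0,0,0.02],[-1,0,0,0,0.04]]]}}

```text
time: 13.15
eef_pos: [0.5197, 0.1001, 0.0572]
eef_rot: [0.244, 1.553, -0.247]
force: [1.7, -6.9, 8.2]
gripper_width: 0.0069
```

```bash
python3 st.py; python3 bl2.py w12
```

```text
xyz 1.2 -40.4 57.2 knob est 1.1094 t 13.15 F [ 1.7 -6.9  8.2] M [-1.129 -0.059  0.314] w 0.0069 j6eff 0.0
block L 33.98 R 55.17 mid 44.57 stopback 64.74  R-to-back 9.57
```

Emit:
{"api": "step_arm", "payload": {"motion": [[[-1,0,0,0,0.02],[-1,0,0,0,0.04]]]}}

```text
time: 13.4
eef_pos: [0.5196, 0.1, 0.0572]
eef_rot: [0.275, 1.55, -0.278]
force: [1.6, -7.3, 8.2]
gripper_width: 0.0066
```

```bash
python3 st.py; python3 bl2.py w13
```

```text
xyz 1.1 -40.5 57.2 knob est 1.1492 t 13.4 F [ 1.6 -7.3  8.2] M [-1.097 -0.101  0.4  ] w 0.0066 j6eff 0.023
block L 34.01 R 55.19 mid 44.60 stopback 64.76  R-to-back 9.57
```

Run:
```python
from h import *
for k in range(6):
    camera("top"); s=sense(); print(s['wrist_torque'].round(3),s['force'].round(1),tt()[3])
```

```text
[-1.167 -0.089  0.167] [ 1.1 -7.4  7.3] -0.3990859629319108
[-1.173 -0.138  0.12 ] [ 1.1 -7.4  7.3] -0.39885029726332366
[-1.21  -0.121  0.12 ] [ 0.9 -6.7  7.9] -0.39880136241857533
[-1.207 -0.095  0.131] [ 1.7 -6.4  6.6] -0.39880719011253296
[-1.194 -0.119  0.143] [ 1.7 -7.4  7.6] -0.39884048148480855
[-1.2   -0.046  0.182] [ 1.3 -6.9  7.3] -0.3988046046570881
```

Emit:
{"api": "step_arm", "payload": {"motion": [[[-1,0,0,0,0.015],[-1,0,0,0,0.03]]]}}

```text
time: 13.95
eef_pos: [0.5197, 0.0999, 0.0572]
eef_rot: [0.299, 1.546, -0.301]
force: [1.9, -7.9, 7.0]
gripper_width: 0.0066
```

```bash
python3 st.py; python3 bl2.py w14
```

```text
xyz 1.1 -40.6 57.2 knob est 1.1789 t 13.95 F [ 1.9 -7.9  7. ] M [-1.234 -0.076  0.268] w 0.0066 j6eff 0.106
block L 34.02 R 55.19 mid 44.61 stopback 64.75  R-to-back 9.56
```

Emit:
{"api": "step_arm", "payload": {"motion": [[[-1,0,-0.1,0.04,0],[-1,0,-0.1,0.04,0],[-0.3,0,-0.1,0.04,0],[-0.3,0,-0.1,0.04,0],[-0.3,0,-0.1,0.04,0],[-0.3,-3,-0.1,0.04,0],[-0.3,-7,-0.1,0.04,0],[-0.3,-11,-0.1,0.04,0]]]}}

```text
time: 14.8
eef_pos: [0.5168, 0.1004, 0.1664]
eef_rot: [0.302, 1.552, -0.303]
force: [1.4, -0.3, -0.8]
gripper_width: 0.0299
```

Emit:
{"api": "step_arm", "payload": {"motion": [[[-0.3,-5,0,0,-0.15],[-0.3,-5,0,-4,-0.3],[-0.3,-5,0,-7,-0.43],[-0.3,-5,0,-7,-0.43],[-0.3,-5,0,-7,-0.43]]]}}

```text
time: 15.3
eef_pos: [0.4526, 0.1269, 0.2159]
eef_rot: [-0.035, 1.57, 0.035]
force: [-0.0, 0.7, 1.3]
gripper_width: 0.0298
```

```bash
python3 st.py; python3 bl2.py w15
python3 - <<'E'
from h import *
z=np.load("w15.npz"); im,T=z["im"],z["T"]; hsv=cv2.cvtColor(im,cv2.COLOR_BGR2HSV); cv2.imwrite("pics/w15.png",im)
def tr(uv,zz): q=plane("wrist",uv,zz,T)[:,:2]-O; return np.c_[q@ex,q@ey]*1000
m=cv2.inRange(hsv,(5,150,60),(18,255,255))>0; v=hsv[...,2][m]; thr=(np.percentile(v,10)+np.percentile(v,90))/2
for mm in(m,m&(hsv[...,2]>thr)):
    ys,xs=np.where(mm); q=tr(np.c_[xs,ys],.08); l=cv2.fitLine(q.astype(np.float32),cv2.DIST_L2,0,.01,.01).ravel()
    print(rect(q/1000)[:3],"knob",.75-np.arctan(l[1]/l[0]))
m=cv2.inRange(hsv,(105,120,150),(130,255,255))>0; m[:,:250]=0;m[:,480:]=0; ys,xs=np.where(m); print("fin",rect(tr(np.c_[xs,ys],.086)/1000)[:3])
E
```

```text
xyz -64.6 -10.5 215.9 knob est 0.7522 t 15.3 F [-0.   0.7  1.3] M [-0.056 -0.007  0.024] w 0.0298 j6eff -0.113
block L 33.91 R 55.42 mid 44.67 stopback 67.10  R-to-back 11.67
(array([-15.32304764, -34.32299805]), (11.145094871520996, 48.571372985839844), 67.42745971679688) knob 1.0934305
(array([-15.31001282, -33.46518707]), (8.130163192749023, 46.9204216003418), 69.18701934814453) knob 1.1220603
fin (array([-15.20681953,  44.32985687]), (9.541074752807617, 31.91352653503418), 89.93280792236328)
```

View pics/w15.png

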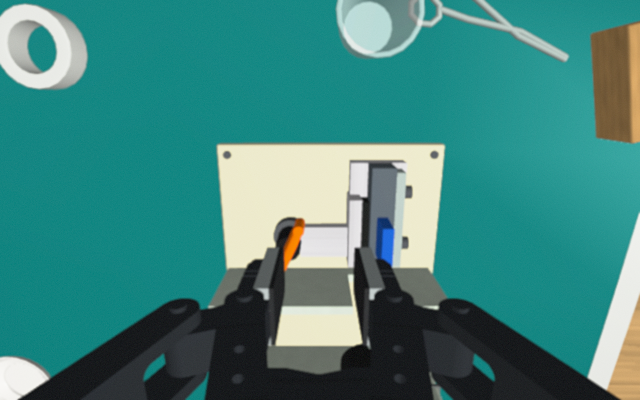

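Emit:
{"api": "step_arm", "payload": {"motion": [[[-0.3,0,2,6,0],[-0.3,0,2,6,0],[-0.3,0,2,6,0],[-0.3,0,2,6,0]]]}}

```text
time: 15.75
eef_pos: [0.5122, 0.1489, 0.2152]
eef_rot: [-0.035, 1.572, 0.034]
force: [-0.6, 0.9, 0.3]
gripper_width: 0.0299
```

```bash
python3 bl2.py w16
python3 - <<'E'
from h import *
for f in("w1","w16"):
    z=np.load(f+".npz"); im,T=z["im"],z["T"]; hsv=cv2.cvtColor(im,cv2.COLOR_BGR2HSV)
    def tr(uv,zz): q=plane("wrist",uv,zz,T)[:,:2]-O; return np.c_[q@ex,q@ey]*1000
    m=cv2.inRange(hsv,(5,150,60),(18,255,255))>0; v=hsv[...,2][m]; thr=(np.percentile(v,10)+np.percentile(v,90))/2
    for mm in(m,m&(hsv[...,2]>thr)):
        ys,xs=np.where(mm); q=tr(np.c_[xs,ys],.08); l=cv2.fitLine(q.astype(np.float32),cv2.DIST_L2,0,.01,.01).ravel()
        print(f,rect(q/1000)[:3],"knob",.75-np.arctan(l[1]/l[0]))
    m=cv2.inRange(hsv,(105,120,150),(130,255,255))>0; m[:,:250]=0;m[:,480:]=0; ys,xs=np.where(m); 
    if len(xs): print("fin",rect(tr(np.c_[xs,ys],.086)/1000)[:3])
cv2.imwrite("pics/w16.png",cv2.resize(im[100:320,200:460],None,fx=3,fy=2.7))
E
```

```text
block L 34.23 R 55.57 mid 44.90 stopback 64.81  R-to-back 9.24
w1 (array([ -2.42977905, -37.01695251]), (66.22581481933594, 15.843247413635254), 37.64124298095703) knob 0.096423805
w1 (array([ -0.26741409, -39.9274025 ]), (66.02719116210938, 8.805627822875977), 38.9572868347168) knob 0.07945418
w16 (array([ -1.48455811, -39.03431702]), (10.25009822845459, 69.93547821044922), 66.15306091308594) knob 1.174374
w16 (array([ -0.39151955, -39.97657013]), (8.551238059997559, 66.51205444335938), 65.59446716308594) knob 1.173831
fin (array([-13.90937042,  44.66109085]), (9.966049194335938, 35.395103454589844), 89.84744262695312)
```

View pics/w16.png

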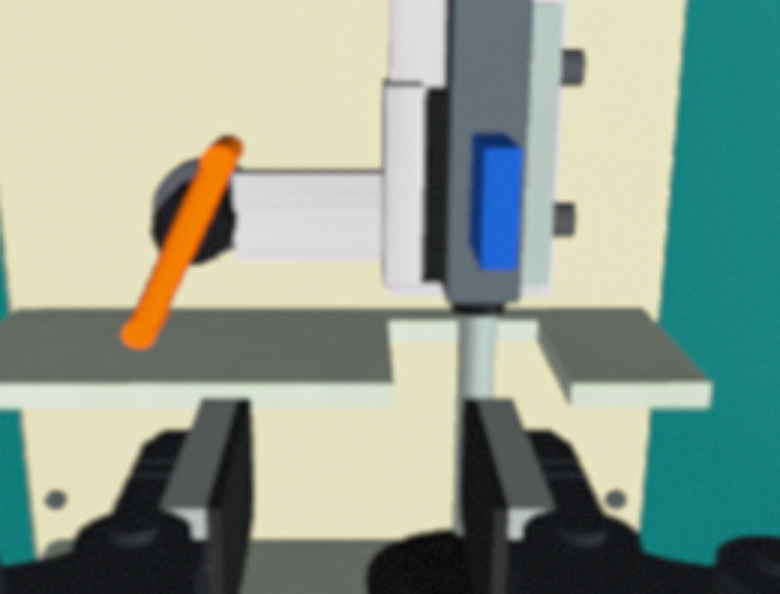

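```bash
python3 -c "
from h import *
print(close_job(), sense()['time'])"
```

```text
the job is handed in; nothing more can be done
the job is handed in; nothing more can be done
```

The handpiece is in the slot and clamped at an estimated 9 N. The arm has let go and is clear, and the job was handed in at about 16 s of the 69 s limit; no verdict was reported.

- **Choice:** I took the middle-sized of the three look-alikes, which measured 188 mm against 131 and 266 mm.
- **Placing:** I set it down with the knob at about 0.08 rad. The last picture shows the nose through the notch. The block's middle is about 1 mm behind the seat point, and the block lies along the slot to within 0.01 rad.
- **Clamping:** The block stopped moving at about 1.03 rad, which I took as the moment of hold. I stopped turning at 1.18 rad by the tool, and a picture after release gave 1.174 rad. At 60 N per rad that is 8.9 N.
- **Checks that disagreed:** The wrist torque was too noisy to confirm the force. It rose after contact, but one reading (0.40 N m) pointed to about 16 N and the last one (0.27 N m) to only about 3 N. I relied on the block's motion and the knob angle instead. My first image estimate of the stop had put contact at 0.91 rad, about 0.12 rad too early.
- **Panel and bystanders:** No force pointed to a touch on the panel, and the fingers stayed clear of it by calculation. I did not re-measure the bystanders at the end.

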